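# Throw off the ratchet pawl and fold the wrench rest down

### The arm

A 6-joint arm with a two-finger parallel gripper is mounted at the origin on the work surface. World frame = base frame: x ahead of the robot, y to its left, z up, the work surface at z = 0. Lengths are in mm, angles in rad, forces in N, time in s.
With the tool pointing down it reaches from about 400 to 925 mm from the base axis. Payload 12.5 kg.
Tool frame: the origin (TCP) lies at the very end of the fingers, on their centre line; the grasp point (between the pads) lies 19 mm behind it; z points along the fingers, y is the line along which they close (so a half turn about z gives the same grasp; the last joint's range is limited). The gripper opens to 95 mm and grips with 3 to 60 N. Pads are 20 mm wide; open, the fingers measure 119 mm over their backs; the gripper's body (75 mm by 180 mm) begins 59 mm behind the grasp point.
Start: joints at [-1.258, 0.491, 1.559, -0, 1.092, -0.106], TCP at [254.189, -570.994, 214.661] pointing down, gripper open.
Joint ranges: [-3.1, 3.1], [-0.84, 2.19], [0.05, 2.79], [-1.13, 4.28], [0.06, 2.93], [-2.69, 2.69]. Speed limits (rad/s): [2.22, 2.22, 2.79, 3.14, 3.14, 3.14].

### API

Orientations are given as [roll, pitch, yaw] about the fixed x, y, z axes, in that order (R = Rz(yaw) Ry(pitch) Rx(roll)).
In Python, from cell import * gives the robot as it stands.
- The arm moves only by the tool jog_arm, never from a script. Its argument "targets" is a list of rows, each an object with "turn": the turn, a rotation vector about the world's x, y, z in degrees, a list of three; "slide": the shift along the world's x, y, z in mm, a list of three; "claw": the opening in per cent of the stroke, from 0 (shut) to 100 (fully open). In form: [{"turn": [wx, wy, wz], "slide": [x, y, z], "claw": claw}, ...]. A call has 1 to 5 rows; each row shifts and turns the commanded pose from where the row before left it; what a row does not reach is not made up. A row lasts 1/8 s, in which the tool goes at most 62.5 mm and 10.7 degrees, less where a joint would pass 70% of its speed; a pose out of reach is approached as far as the arm can. A call with a gripper value outside its range is refused whole. The fingers move at their own pace and stop on an object; the grip force is fixed at half the most. Time passes only in rows, so rows that do not move let the fingers close. It gives the time, the measured TCP pose, the force, the opening and the grip force at its end, in the units of the state.
- state(): the state, without advancing time (a new reading comes with each control period).
- read_camera(name): name is "scene" or "side" or "wrist"; returns a dict with "frame" (420x560x3 uint8, blue, green, red), "mtx" (3x3 intrinsics, pixels), "R" (3x3) and "t" (3): a world point X has camera coordinates R X + t. Camera axes: x right, y down, z forward; pixel columns grow to the right and rows downward; lengths in mm; the calibration is good to about 2 mm. A picture is of the moment at which its call begins. There is no depth.
- job_done(): hands the job in; it is judged then, once.
Trained networks look in the newest picture that a camera, given by its name, has taken for a name from the list of things; names that differ only in an ending like _2 or _b are one class to them, and where a whole thing is asked for, a point or a joint stands for the part that bears it (a point fixed in the world has none). Each returns a list of dicts, best first, with "conf" (0 to 1); they miss things now and then, are a little off and sometimes report something else, mostly with a low value. They report only what shows in the picture. A call takes as long as a camera call.
- look_for(query, camera): "xy" ([column, row] in pixels, amid what is visible of it).
The state is a dict: "t": time; "joints": joint angles; "qvel": joint speeds; "tau": joint torques, N m; "eef_pos": TCP position; "tcp_rot": TCP orientation; "ft_force": force on the tool from outside, world axes, zero at the start; "moment": the same for the moment, N m; "opening": opening from 0.0 (shut) to 1.0 (fully open); "grip_force": force on a finger pad.
Only numpy, scipy, OpenCV 4.12 (cv2) and the standard library are available. Lean on these libraries where they do the work, as an engineer would, in place of code of your own. Each camera call takes 0.05 s, during which the arm holds its last target. There are 200 camera calls.

### The job

The ratcheting handle rest on the torque calibration bench is still standing up. With a fingertip, press the tail of its pawl down until the pawl flips over and stays off the teeth, push the arm all the way down onto its buffer, then press the nose end of the pawl down so that it snaps back into the teeth. Only press and push: grip and lift nothing, do not raise the arm, and leave the sockets, tools and instruments where they are.

Things in the scene. Friction and masses are not known exactly. Their poses are not given: they have to be found in the camera images.
- rest: the ratcheting wrench-handle rest, bolted down. Origin: bench level under the arm's pivot, which lies along its own x axis, 80 mm up. Its -y is the way the arm points, +y the way the pawl's tail points, z up. Steel base plate 100 x 185 x 10 mm, two upright cheeks 31 mm apart outside. Pawl pivot, parallel: 58 mm to +y of the arm's pivot, 114 mm up
- rest_arm (a joint): angle of the arm (rad). 0 = raised 0.90 rad above level; grows as the arm goes down; 0.90 = level, resting on the rubber-tipped buffer post, its stop. The pivot is stiff, so the arm stays where it is left; with the pawl off, 3 to 6 N at push_point moves it. Teeth every 0.24 rad: with the pawl in, the arm gives at most one tooth, then locks
- rest_pawl (a joint): angle of the pawl (rad). About -0.02 to 0.15 = in the teeth (depends on where on a tooth it lies); grows as the tail goes down and the nose up; clear of the teeth above 0.17; 0.54 = thrown off, against its stop. An over-centre spring pulls it to whichever side of 0.28 it is on, so it stays where it is flipped. Flipping takes 3 to 8 N on a pad
- push_point (a point): on the top face of the arm, 165 mm from its pivot, mid-width. The arm is an aluminium tube 30 mm wide and 22 mm deep, from 55 to 190 mm from the pivot, with a 31 mm black roller in a fork at its tip (to 224 mm). The top face is 11 mm above the pivot's line; the tube's axis runs through the pivot
- pawl_tail (a point): centre of the top of the ribbed thumb pad (26 x 28 mm) on the pawl's tail. With the pawl in the teeth it is 60 mm to the rest's +y from the pawl's pivot, 33 mm above it, 147 mm over the bench; thrown off, it is 36 mm lower and 8 mm farther out. Nothing lies beneath it down to the base plate
- pawl_nose (a point): centre of the top of the ribbed thumb pad (26 x 28 mm) on the pawl's nose end, over the toothed sector. With the pawl in the teeth it is straight above the arm's pivot, 147 mm over the bench; thrown off, it is 25 mm higher and 25 mm nearer to the tail, tilted 0.54 rad; pressed from above there, it swings back out as it goes down
- socket_large: bystander: dark steel impact socket standing on the bench, 38 mm across, 52 mm high; origin: centre of its underside
- socket_small: bystander: dark steel impact socket standing on the bench, 30 mm across, 40 mm high; origin: centre of its underside
- adaptor: bystander: bright steel square-drive adaptor standing on the bench, 34 mm across, 40 mm high; origin: centre of its underside
- bits_tin: bystander: open aluminium tin of bits, 62 mm across, 32 mm high; origin: centre of its underside
- screwdriver: bystander: torque screwdriver lying along its own x axis, 190 mm long, 33 mm thick, black handle; origin: mid-length at bench level
- reader: bystander: blue and black handheld torque reader lying on its back, 205 x 105 x 42 mm; origin: centre of its underside

How it is judged (in metres and radians):
On the way, in this order (a step that is already met when the one before it is completed fails the run):
1. the pawl is flipped off the teeth and the arm is still up (value of joint rest_pawl above 0.4 rad and value of joint rest_arm below 0.6 rad), for 0.2 s.
2. with the pawl off, the arm is pushed down onto its buffer (value of joint rest_arm above 0.86 rad and value of joint rest_pawl above 0.25 rad), for 0.2 s.
3. the pawl is snapped back into the teeth (value of joint rest_pawl below 0.1 rad), for 0.2 s.
At the end, for the whole second after the job is handed in: the arm lies on its buffer (joint at least 0.86 of 0.90 rad), the pawl is back in the teeth (joint below 0.10 rad), both are at rest, and every loose bystander is within 15 mm of where it stood (value of joint rest_arm above 0.86 rad and value of joint rest_pawl below 0.1 rad and velocity of joint rest_arm between -0.1 and 0.1 rad/s and velocity of joint rest_pawl between -0.1 and 0.1 rad/s and distance of each of socket_large, socket_small, adaptor, bits_tin, screwdriver, reader from where it was at the start of the episode below 0.015 m); the robot touches nothing.
It fails at once if the arm is raised, by more than about 10 degrees ((distance of push_point from where it was at the start of the episode above 0.0166 m and value of joint rest_arm below 0.09 rad) or (distance of push_point from where it was at the start of the episode above 0.0249 m and value of joint rest_arm below 0.14 rad) or (distance of push_point from where it was at the start of the episode above 0.03 m and value of joint rest_arm below 0.17 rad) or value of joint rest_arm below -0.1 rad).
It fails at once if a loose bystander is lifted, carried or pushed more than 15 mm (distance of any of socket_large, socket_small, adaptor, bits_tin, screwdriver, reader from where it was at the start of the episode above 0.015 m).
It also fails if it takes over 53 s, if anything falls off the work surface, if the arm or the gripper's body presses on something with over 40 N, if the wrist force passes 120 N, or if a joint passes its speed limit or range.

## Working session

There is one attempt and no reset: what is moved stays moved. The work goes in short steps, Python scripts to look and compute and a tool call to move; the robot and the scene stay as the last step left them, time stands still between calls to the robot, and variables do not carry over. Pictures are saved under pics/ and viewed, at most 10 in all, crops included, and the job is handed in when it is done.

Besides the shell and the picture viewer there is one more tool, called after "Emit:" in YAML: its name, and indented under it one key for each argument. jog_arm: Moves the arm, as the interface text tells. Its arguments: {"type":"object","properties":{"targets":{"type":"array","items":{"type":"object","properties":{"turn":{"type":"array","items":{"type":"number"}},"slide":{"type":"array","items":{"type":"number"}},"claw":{"type":"number"}}}}},"required":["targets"]}

```bash
mkdir -p pics
cat > h.py <<'E'
from cell import *
import numpy as np, cv2
def tri(name,cams):
    A=[];b=[]
    for c,uv in cams:
        d=np.linalg.inv(c['mtx'])@np.array([uv[0],uv[1],1.]); d=c['R'].T@d; d/=np.linalg.norm(d)
        o=-c['R'].T@c['t']; P=np.eye(3)-np.outer(d,d); A.append(P); b.append(P@o)
    X=np.linalg.solve(sum(A),sum(b)); return X
def proj(c,X):
    p=c['mtx']@(c['R']@np.array(X,float)+c['t']); return p[:2]/p[2]
E
python3 - <<'E'
from h import *
C={n:read_camera(n) for n in("scene","side","wrist")}
for n in C: cv2.imwrite(f"pics/a_{n}.png",C[n]["frame"])
for q in ["push_point","pawl_tail","pawl_nose","rest"]:
    b={}
    for n in C:
        r=look_for(q,n); print(q,n,[(np.round(x["xy"]),round(x["conf"],2)) for x in r[:2]])
        if r:b[n]=(C[n],r[0]["xy"])
    if "scene" in b and "side" in b: print(tri(q,[b["scene"],b["side"]]).round())
im=np.hstack([C["scene"]["frame"],C["side"]["frame"]]);cv2.imwrite("pics/a.png",cv2.resize(im,(800,300)))
for n in C: print(n,(-C[n]["R"].T@C[n]["t"]).round())
print(state())
E
```

```text
push_point scene []
push_point side [(array([299., 225.]), 0.85), (array([299., 392.]), 0.63)]
push_point wrist []
pawl_tail scene [(array([294., 204.]), 0.56)]
pawl_tail side [(array([258., 210.]), 0.68)]
pawl_tail wrist []
[513. 111. 122.]
pawl_nose scene []
pawl_nose side [(array([257., 204.]), 0.82), (array([296., 225.]), 0.67)]
pawl_nose wrist []
rest scene [(array([286., 240.]), 0.57)]
rest side [(array([276., 231.]), 0.65)]
rest wrist []
[541.  43.  63.]
scene [1005. -695. 1456.]
side [  51. -756. 1158.]
wrist [ 331. -537.  385.]
{'t': 0.75, 'joints': array([-1.25761532e+00,  4.90885444e-01,  1.55890484e+00, -9.50312960e-06,
        1.09167856e+00, -1.05610732e-01]), 'qvel': array([ 0.001516  ,  0.00068127,  0.00078702, -0.00011939, -0.00102306,
        0.00093152]), 'tau': array([ 5.33547973e-04, -6.12375355e+01, -2.58414137e+01,  6.92803063e-02,
        4.44856728e-02, -3.87818477e-05]), 'eef_pos': array([ 254.17938924, -571.00195954,  214.66832112]), 'tcp_rot': array([3.14147042e+00, 2.14378459e-05, 4.18796122e-01]), 'ft_force': array([ 0.1923212 ,  0.31288117, -0.26241799]), 'moment': array([-0.03296722, -0.0058929 , -0.01368499]), 'grip_force': 0.0, 'opening': 1.0020182695706341}
```

View pics/a_scene.png

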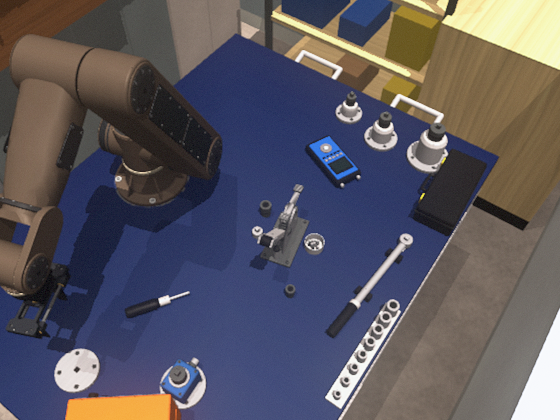

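View pics/a_side.png

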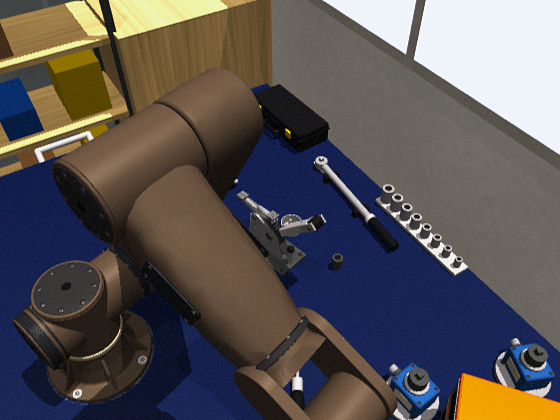

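The scene view shows the rest at about (285,230), with a long part reaching (298,188) and a black end at (265,240). In the side view its ends are at (243,196) and (318,222). I need zoomed crops to tell which is which.

Run:
```python
import cv2,numpy as np
a=cv2.imread("pics/a_scene.png")[170:280,235:345];b=cv2.imread("pics/a_side.png")[170:280,230:340]
f=lambda x:cv2.resize(x,(400,400),interpolation=cv2.INTER_CUBIC)
cv2.imwrite("pics/crop.png",np.hstack([f(a),f(b)]))
```

```text
(no output)
```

View pics/crop.png

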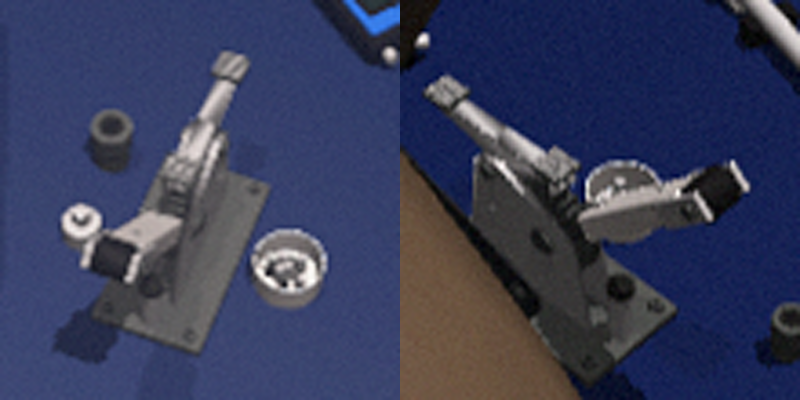

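In the crop the tail pad is at scene (298.5,188) / side (242.7,195.3), the nose pad at (284,217) / (274,215.7), and the roller at (266.6,241) / (316.6,221.4).

Run:
```python
from h import *
C={n:read_camera(n) for n in("scene","side")}
P={}
for k,a,b in [("tail",(298.5,187.9),(242.7,195.3)),("nose",(284.2,217.3),(274,215.7)),("roller",(266.6,241),(316.6,221.4))]:
    P[k]=tri(k,[(C["scene"],a),(C["side"],b)]); print(k,P[k].round(1))
d=P["tail"]-P["nose"];print(d, np.hypot(*d[:2]),np.arctan2(d[1],d[0]))
# fit pose: origin ox,oy, yaw of +y direction
from scipy.optimize import least_squares
th=.9
L={"tail":(0,118,147),"nose":(0,0,147),"roller":(0,-208*np.cos(th),80+208*np.sin(th))}
px={"tail":((298.5,187.9),(242.7,195.3)),"nose":((284.2,217.3),(274,215.7)),"roller":((266.6,241),(316.6,221.4))}
# corners of base plate seen in scene crop
def W(p,l): c,s=np.cos(p[2]),np.sin(p[2]); return np.array([p[0]+c*l[0]-s*l[1],p[1]+s*l[0]+c*l[1],l[2]])
def f(p): return np.concatenate([np.concatenate([proj(C[n],W(p,L[k]))-px[k][i] for i,n in enumerate(("scene","side"))]) for k in L])
r=least_squares(f,[P["nose"][0],P["nose"][1],np.arctan2(d[1],d[0])-np.pi/2]);print(r.x,r.fun.round(1))
for k in L: print(k,W(r.x,L[k]).round(1))
for q in ["socket_large","socket_small","adaptor","bits_tin","screwdriver","reader"]:
    x=look_for(q,"scene"); 
    if x:
        c=C["scene"];dd=c["R"].T@np.linalg.inv(c["mtx"])@np.array([*x[0]["xy"],1]);o=-c["R"].T@c["t"];print(q,x[0]["conf"],(o+dd*(20-o[2])/dd[2]).round())
```

```text
tail [496.1 164.1 140.7]
nose [525.5  44.1 149.3]
roller [562.  -94.4 234.8]
[-29.37850603 119.96128559  -8.56074298] 123.50630209038908 1.810969159216697
[5.26853861e+02 3.76303170e+01 2.55346691e-01] [-2.   2.   2.   0.5 -0.9  2.3  1.6  1.7  0.7 -3.8 -2.4 -3.7]
tail [497.  151.8 147. ]
nose [526.9  37.6 147. ]
roller [559.5 -87.5 242.9]
socket_large 0.61 [402. 108.  20.]
socket_small 0.68 [640. -88.  20.]
adaptor 0.42 [430.  23.  20.]
bits_tin 0.62 [610.  98.  20.]
screwdriver 0.76 [ 339. -370.   20.]
reader 0.97 [489. 411.  20.]
```

Emit:
jog_arm:
  targets:
    - {"turn": [0, 0, 5.35], "slide": [19, 37.5, 25], "claw": 0}
    - {"turn": [0, 0, 5.35], "slide": [19, 37.5, 25], "claw": 0}
    - {"turn": [0, 0, 5.35], "slide": [19, 37.5, 25], "claw": 0}
    - {"turn": [0, 0, 5.35], "slide": [19, 37.5, 25], "claw": 0}
    - {"turn": [0, 0, 5.35], "slide": [19, 37.5, 25], "claw": 0}

```text
t: 1.78
eef_pos: [349.6, -382.2, 340.6]
tcp_rot: [3.141, 0.0, 0.889]
ft_force: [0.6, -0.8, 0.2]
opening: 0.53
grip_force: 0.0
```

Emit:
jog_arm:
  targets:
    - {"turn": [0, 0, 5.35], "slide": [19, 37.5, 0], "claw": 0}
    - {"turn": [0, 0, 5.35], "slide": [19, 37.5, 0], "claw": 0}
    - {"turn": [0, 0, 5.35], "slide": [19, 37.5, 0], "claw": 0}
    - {"turn": [0, 0, 5.35], "slide": [19, 37.5, 0], "claw": 0}
    - {"turn": [0, 0, 5.35], "slide": [19, 37.5, 0], "claw": 0}

```text
t: 2.4
eef_pos: [444.6, -194.7, 339.8]
tcp_rot: [3.141, 0.0, 1.355]
ft_force: [0.0, 0.9, -0.0]
opening: 0.027
grip_force: 0.0
```

Emit:
jog_arm:
  targets:
    - {"turn": [0, 0, 5.35], "slide": [19, 37.5, 0], "claw": 0}
    - {"turn": [0, 0, 5.35], "slide": [19, 37.5, 0], "claw": 0}
    - {"turn": [0, 0, 5.35], "slide": [19, 37.5, 0], "claw": 0}
    - {"turn": [0, 0, 5.35], "slide": [19, 37.5, 0], "claw": 0}
    - {"turn": [0, 0, 5.35], "slide": [19, 37.5, 0], "claw": 0}

```text
t: 3.02
eef_pos: [539.7, -7.2, 339.8]
tcp_rot: [3.141, 0.0, 1.823]
ft_force: [-0.2, 0.8, -0.3]
opening: 0.008
grip_force: 0.0
```

Run:
```python
from h import *
c=read_camera("wrist"); cv2.imwrite("pics/w1.png",c["frame"]); np.savez("w1.npz",**c)
s=state();print(s["t"],s["eef_pos"],s["tcp_rot"],s["joints"].round(2))
for q in ["push_point","pawl_tail","pawl_nose"]: print(q,look_for(q,"wrist"))
for X in [(497,152,147),(526,39,147),(559.5,-87.5,243)]: print(proj(c,X).round())
```

```text
3.075 [541.06143633  -3.92182509 339.53019202] [ 3.14055582e+00 -1.20416240e-03  1.82854214e+00] [-0.13  0.26  1.58  0.    1.3  -0.39]
push_point [{'xy': [277.0, 203.7], 'conf': 0.91}]
pawl_tail [{'xy': [277.5, 77.9], 'conf': 0.68}, {'xy': [278.3, 203.9], 'conf': 0.53}]
pawl_nose [{'xy': [278.8, 75.8], 'conf': 0.83}]
[278.  38.]
[279. 147.]
[280. 287.]
```

View pics/w1.png

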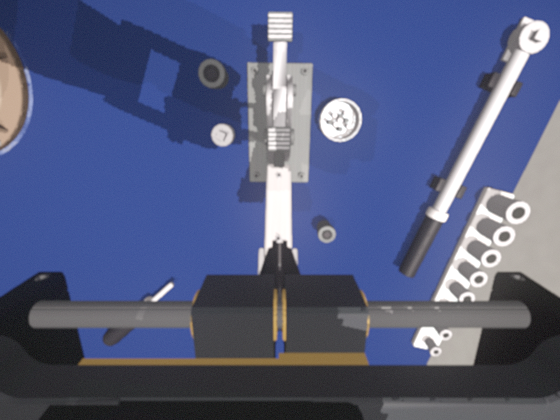

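The wrist view shows the tail pad at (280,26), the nose pad at (280,138), and the arm running straight down the image, so the yaw is aligned. I'll back-project the pads at z=147.

Run:
```python
from h import *
c=np.load("w1.npz")
o=-c["R"].T@c["t"]
def bp(uv,z): d=c["R"].T@np.linalg.inv(c["mtx"])@np.array([*uv,1.]);return o+d*(z-o[2])/d[2]
t=bp((280,26),147);n=bp((280,138),147);print(t.round(1),n.round(1),np.linalg.norm(t-n),np.arctan2(*(t-n)[:2]))
g=[bp(p,10) for p in((248,63),(312,64),(310,182),(249,182))];print(np.array(g).round(1),np.mean(g,0))
y=-np.arctan2(*(t-n)[:2]);u=np.array([-np.sin(y),np.cos(y),0]);print("u",u, state()["eef_pos"],state()["tcp_rot"])
```

```text
[495.8 163.2 147. ] [524.9  50.  147. ] 116.94870631517044 -0.25090651982261947
[[452.7 136.6  10. ]
 [547.5 159.4  10. ]
 [595.4 -17.5  10. ]
 [494.5 -43.3  10. ]] [522.53348376  58.8190501   10.        ]
u [-0.2482822   0.96868775  0.        ] [539.11068801  -8.12155383 339.46457972] [-3.14118689e+00  5.65195599e-05  1.82013210e+00]
```

Emit:
jog_arm:
  targets:
    - {"turn": [0, 0, 0], "slide": [-11, 44, 0], "claw": 0}
    - {"turn": [0, 0, 0], "slide": [-11, 44, -30], "claw": 0}
    - {"turn": [0, 0, 0], "slide": [-12, 44, -40], "claw": 0}
    - {"turn": [0, 0, 0], "slide": [-11, 43, -40], "claw": 0}
    - {"turn": [0, 0, 0], "slide": [0, 0, -40], "claw": 0}

```text
t: 3.85
eef_pos: [493.4, 167.6, 188.9]
tcp_rot: [3.141, -0.0, 1.82]
ft_force: [-0.1, 0.7, -0.8]
opening: 0.005
grip_force: 0.0
```

Emit:
jog_arm:
  targets:
    - {"turn": [0, 0, 0], "slide": [0, 0, -20], "claw": 0}
    - {"turn": [0, 0, 0], "slide": [0, 0, -10], "claw": 0}
    - {"turn": [0, 0, 0], "slide": [0, 0, 0], "claw": 0}

```text
t: 4.22
eef_pos: [494.3, 165.8, 159.7]
tcp_rot: [-3.141, 0.0, 1.818]
ft_force: [-0.5, -0.0, 0.5]
opening: 0.006
grip_force: 0.0
```

Run:
```python
from h import *
c=read_camera("wrist"); cv2.imwrite("pics/w2.png",c["frame"]); s=state();print(s["eef_pos"],s["ft_force"]); print(proj(c,s["eef_pos"]))
d=read_camera("scene");print([proj(d,x).round(1) for x in (s["eef_pos"],(496,163,147))])
e=read_camera("side")
f=lambda x:cv2.resize(x,(400,400),interpolation=cv2.INTER_CUBIC)
cv2.imwrite("pics/c2.png",np.hstack([f(d["frame"][150:260,235:345]),f(e["frame"][150:260,190:300])]))
```

```text
[494.58425003 165.98760583 160.25054873] [ 0.24342668 -0.57596868 -0.00315014]
[281.52325162 255.99020936]
[array([298.6, 183.9]), array([298.2, 187.4])]
```

View pics/c2.png

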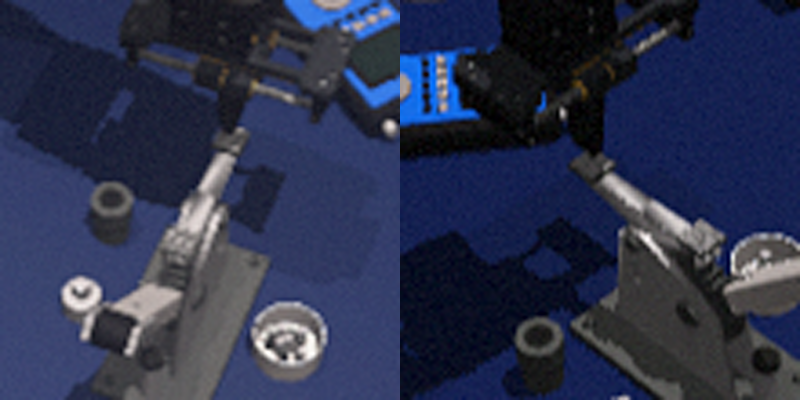

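Both crops show the fingertip just above the tail pad, at about (235,130) and (592,155). I'll press now.

Emit:
jog_arm:
  targets:
    - {"turn": [0, 0, 0], "slide": [0, 0, -10], "claw": 0}
    - {"turn": [0, 0, 0], "slide": [0, 0, -6], "claw": 0}
    - {"turn": [0, 0, 0], "slide": [0, 0, -6], "claw": 0}

```text
t: 4.75
eef_pos: [494.2, 166.8, 137.4]
tcp_rot: [3.141, -0.0, 1.819]
ft_force: [-0.6, 2.6, 2.9]
opening: 0.004
grip_force: 1.4
```

Emit:
jog_arm:
  targets:
    - {"turn": [0, 0, 0], "slide": [0, 0, -6], "claw": 0}
    - {"turn": [0, 0, 0], "slide": [0, 0, -6], "claw": 0}
    - {"turn": [0, 0, 0], "slide": [0, 0, -6], "claw": 0}

```text
t: 5.12
eef_pos: [494.2, 166.4, 119.1]
tcp_rot: [-3.141, 0.0, 1.819]
ft_force: [0.2, 0.4, 0.5]
opening: 0.004
grip_force: 0.0
```

Emit:
jog_arm:
  targets:
    - {"turn": [0, 0, 0], "slide": [0, 0, 60], "claw": 0}
    - {"turn": [0, 0, 0], "slide": [0, 0, 60], "claw": 0}
    - {"turn": [0, 0, 0], "slide": [0, 0, 55], "claw": 0}
    - {"turn": [0, 0, 0], "slide": [13, -50, 20], "claw": 0}
    - {"turn": [0, 0, 0], "slide": [13, -50, 0], "claw": 0}

```text
t: 5.75
eef_pos: [520.8, 65.6, 316.4]
tcp_rot: [3.138, 0.001, 1.821]
ft_force: [0.5, -0.3, -0.7]
opening: 0.005
grip_force: 0.0
```

Emit:
jog_arm:
  targets:
    - {"turn": [0, 0, 0], "slide": [13, -50, 0], "claw": 0}
    - {"turn": [0, 0, 0], "slide": [13, -51, 0], "claw": 0}
    - {"turn": [0, 0, 0], "slide": [0, 0, 0], "claw": 0}
    - {"turn": [0, 0, 0], "slide": [0, 0, 0], "claw": 0}

```text
t: 6.25
eef_pos: [546.0, -34.4, 314.3]
tcp_rot: [-3.141, -0.0, 1.819]
ft_force: [0.1, 0.3, 0.1]
opening: 0.006
grip_force: 0.0
```

Run:
```python
from h import *
c=read_camera("wrist"); s=state();print(s["eef_pos"],s["ft_force"])
d=read_camera("scene");e=read_camera("side")
f=lambda x:cv2.resize(x,(400,400),interpolation=cv2.INTER_CUBIC)
cv2.imwrite("pics/c3.png",np.hstack([f(c["frame"][0:280,140:420]),f(e["frame"][150:260,230:340])]))
```

```text
[545.97826492 -33.87296885 314.47918328] [-0.04659648 -0.23505491 -0.00579178]
```

View pics/c3.png

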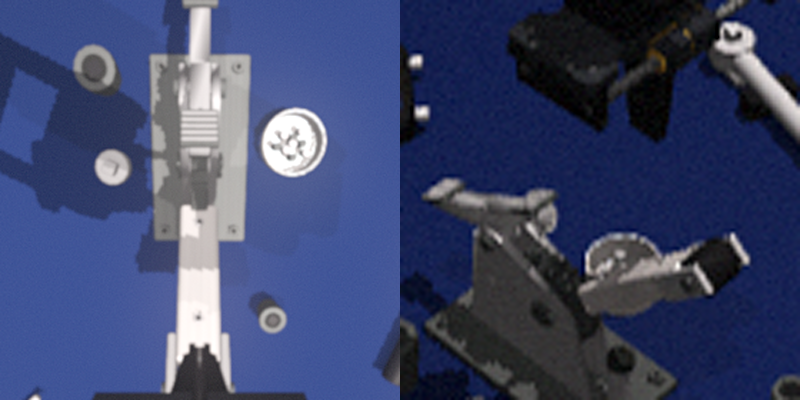

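The pawl is thrown off: nose up at (540,200) and tail down at (440,190) in the side crop. The arm is still up, so I'll push it along its arc.

Emit:
jog_arm:
  targets:
    - {"turn": [0, 0, 0], "slide": [0, 0, -50], "claw": 0}
    - {"turn": [0, 0, 0], "slide": [0, 0, -34], "claw": 0}
    - {"turn": [0, 0, 0], "slide": [0, 0, -14], "claw": 0}
    - {"turn": [0, 0, 0], "slide": [2.4, -9.2, -8], "claw": 0}
    - {"turn": [0, 0, 0], "slide": [2.4, -9.2, -8], "claw": 0}

```text
t: 7.02
eef_pos: [551.4, -52.9, 201.2]
tcp_rot: [3.14, -0.0, 1.82]
ft_force: [-0.8, 5.2, 0.1]
opening: 0.002
grip_force: 1.9
```

Emit:
jog_arm:
  targets:
    - {"turn": [0, 0, 0], "slide": [2.1, -8.2, -9], "claw": 0}
    - {"turn": [0, 0, 0], "slide": [2.1, -8.2, -9], "claw": 0}
    - {"turn": [0, 0, 0], "slide": [1.7, -6.8, -10], "claw": 0}
    - {"turn": [0, 0, 0], "slide": [1.7, -6.8, -10], "claw": 0}

```text
t: 7.52
eef_pos: [558.7, -83.4, 162.0]
tcp_rot: [3.141, 0.0, 1.819]
ft_force: [0.3, 4.3, 2.0]
opening: 0.008
grip_force: 1.7
```

Contact force is steady at about 4–5 N, so I'll continue.

Emit:
jog_arm:
  targets:
    - {"turn": [0, 0, 0], "slide": [1.3, -4.9, -11], "claw": 0}
    - {"turn": [0, 0, 0], "slide": [1.3, -4.9, -11], "claw": 0}
    - {"turn": [0, 0, 0], "slide": [0.9, -3.6, -12], "claw": 0}
    - {"turn": [0, 0, 0], "slide": [0.9, -3.6, -12], "claw": 0}

```text
t: 8.02
eef_pos: [563.0, -100.2, 115.9]
tcp_rot: [3.142, 0.0, 1.819]
ft_force: [-1.3, 2.5, 3.0]
opening: 0.009
grip_force: 1.7
```

Emit:
jog_arm:
  targets:
    - {"turn": [0, 0, 0], "slide": [0.5, -1.7, -12], "claw": 0}
    - {"turn": [0, 0, 0], "slide": [0.5, -1.7, -10], "claw": 0}
    - {"turn": [0, 0, 0], "slide": [0, 0, -3], "claw": 0}

```text
t: 8.4
eef_pos: [563.9, -103.4, 91.1]
tcp_rot: [-3.141, -0.0, 1.82]
ft_force: [-4.0, -0.6, 21.1]
opening: 0.003
grip_force: 10.9
```

21 N at z=91 means the arm is on its buffer. I'll hold for a moment, then lift and go over the nose pad.

Emit:
jog_arm:
  targets:
    - {"turn": [0, 0, 0], "slide": [0, 0, 0], "claw": 0}
    - {"turn": [0, 0, 0], "slide": [0, 0, 0], "claw": 0}
    - {"turn": [0, 0, 0], "slide": [0, 0, 50], "claw": 0}
    - {"turn": [0, 0, 0], "slide": [0, 0, 60], "claw": 0}
    - {"turn": [0, 0, 0], "slide": [0, 0, 50], "claw": 0}

```text
t: 9.02
eef_pos: [564.0, -103.1, 253.9]
tcp_rot: [3.141, 0.0, 1.82]
ft_force: [0.9, -0.4, -0.2]
opening: 0.003
grip_force: 0.0
```

Emit:
jog_arm:
  targets:
    - {"turn": [0, 0, 0], "slide": [-11, 42, 0], "claw": 0}
    - {"turn": [0, 0, 0], "slide": [-11, 42, 0], "claw": 0}
    - {"turn": [0, 0, 0], "slide": [-11, 42, 0], "claw": 0}
    - {"turn": [0, 0, 0], "slide": [-10, 42.5, -40], "claw": 0}
    - {"turn": [0, 0, 0], "slide": [0, 0, -20], "claw": 0}

```text
t: 9.65
eef_pos: [519.6, 67.6, 190.5]
tcp_rot: [-3.141, -0.001, 1.823]
ft_force: [0.5, -0.2, 0.1]
opening: 0.008
grip_force: 0.0
```

Run:
```python
from h import *
s=state();print(s["eef_pos"],s["ft_force"])
d=read_camera("scene");e=read_camera("side")
f=lambda x:cv2.resize(x,(400,400),interpolation=cv2.INTER_CUBIC)
cv2.imwrite("pics/c4.png",np.hstack([f(d["frame"][160:270,235:345]),f(e["frame"][160:270,220:330])]))
```

```text
[519.63053582  67.64884464 190.45173939] [ 0.48939039 -0.22874409  0.14127822]
```

View pics/c4.png

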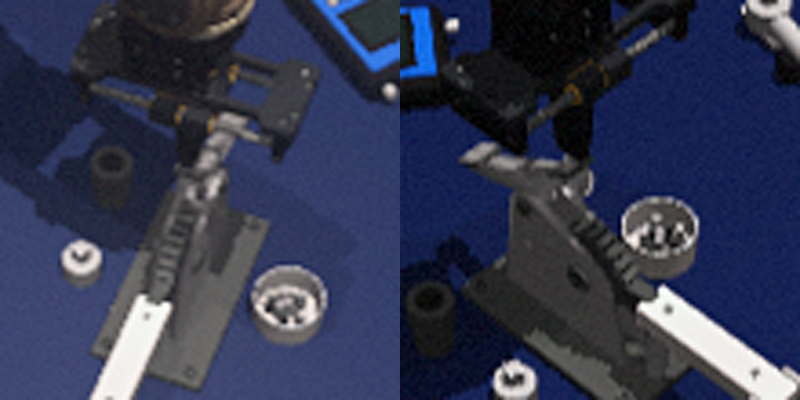

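The arm lies level, and the fingertip sits over the raised nose pad at about (575,155) in the side crop. I'll press down, following the pad's swing.

Emit:
jog_arm:
  targets:
    - {"turn": [0, 0, 0], "slide": [0, 0, -10], "claw": 0}
    - {"turn": [0, 0, 0], "slide": [0, 0, -7], "claw": 0}
    - {"turn": [0, 0, 0], "slide": [1, -3, -6], "claw": 0}
    - {"turn": [0, 0, 0], "slide": [1, -3, -6], "claw": 0}

```text
t: 10.25
eef_pos: [523.8, 58.3, 163.4]
tcp_rot: [3.139, 0.001, 1.818]
ft_force: [0.0, -0.9, 1.3]
opening: 0.002
grip_force: 0.0
```

Emit:
jog_arm:
  targets:
    - {"turn": [0, 0, 0], "slide": [1, -4, -6], "claw": 0}
    - {"turn": [0, 0, 0], "slide": [1, -4, -6], "claw": 0}
    - {"turn": [0, 0, 0], "slide": [0, 0, 0], "claw": 0}

```text
t: 10.62
eef_pos: [524.8, 50.9, 150.1]
tcp_rot: [-3.141, -0.0, 1.819]
ft_force: [0.2, 0.2, 0.4]
opening: 0.002
grip_force: 0.0
```

Emit:
jog_arm:
  targets:
    - {"turn": [0, 0, 0], "slide": [0, 0, 40], "claw": 0}
    - {"turn": [0, 0, 0], "slide": [0, 0, 60], "claw": 0}
    - {"turn": [0, 0, 0], "slide": [0, 0, 50], "claw": 0}
    - {"turn": [0, 0, 0], "slide": [10, -40, 0], "claw": 0}
    - {"turn": [0, 0, 0], "slide": [0, 0, 0], "claw": 0}

```text
t: 11.25
eef_pos: [535.3, 9.9, 301.0]
tcp_rot: [3.141, 0.0, 1.818]
ft_force: [0.6, -0.4, 0.0]
opening: 0.005
grip_force: 0.0
```

Run:
```python
from h import *
s=state();print(s["t"],s["eef_pos"],s["ft_force"])
c=read_camera("wrist");e=read_camera("side")
f=lambda x:cv2.resize(x,(400,400),interpolation=cv2.INTER_CUBIC)
cv2.imwrite("pics/c5.png",np.hstack([f(c["frame"][0:280,140:420]),f(e["frame"][160:270,220:330])]))
```

```text
11.25 [535.27422019   9.86603467 301.03413814] [ 0.61565131 -0.35404051  0.04776939]
```

View pics/c5.png

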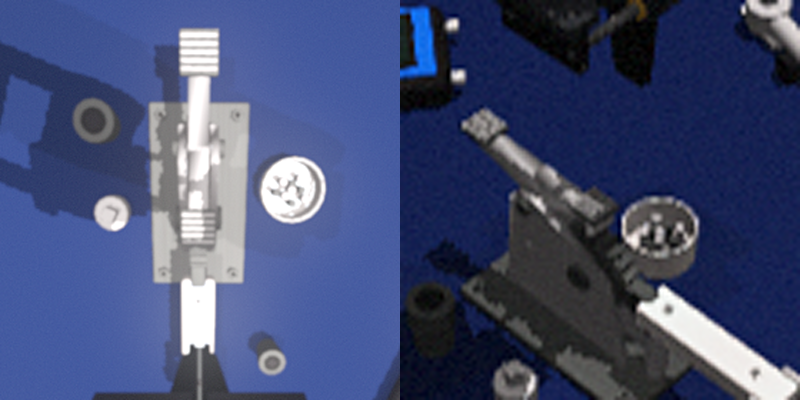

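The wrist and side views show the pawl back in the teeth and the arm level. With the TCP at z=150.1 there was no contact with the nose pad, which puts the pawl below about 0.05 rad.

```bash
python3 -c "
from cell import *
print(job_done())"
```

```text
the job is handed in; nothing more can be done
None
```

The job is handed in at about 11 s: I flipped the pawl off, pushed the arm down onto its buffer and snapped the pawl back into the teeth, and the last pictures agree, but no verdict was returned.

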